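# Slide the flask sledge home in its track and seat the cradle

## Task

Set up the flask station: bring the sledge (the oblong block on a wide foot plate) to the open end of the bench track, run its foot in under the lips and slide it fully home against the stop. Then lower the flanged flask cradle gently, flange down, over the sledge's round spigot so that it sits flat on the sledge, and let go. Do not drop or ram the cradle, and leave the glassware (beaker, conical flask, measuring cylinder and amber bottle) where it stands.

Things in the scene. Friction and masses are not known exactly. Their poses are not given: they have to be found in the camera images.
- track: Fixed aluminium T-slot track: floor plate 212 x 125 x 8 mm, walls, two overhanging lips, dark steel stop at the closed end. Origin: on the bench, below the sledge's home centre. x level from open end to stop, z up. Along x (mm): floor -145 to 67, walls and lips -75 (open end) to 67, stop face 55. Heights over bench: floor top 8, lip underside 21, lip top 27, stop top 42. Walls 91 apart, lips 56.
- track_mouth (a point): Middle of the track's open end, where the lips begin, on top of the floor plate; axes as track. Before it (towards -x) lies 70 mm of uncovered floor, a loading apron, with a 13 mm high lead-in cheek on each side, reaching 44 mm out from the open end and narrowing from 111 mm apart to the 91 mm of the channel.
- sledge_mid (a point): Sledge, 0.5 kg, same either way round: steel foot 110 x 86 x 9 mm, grey block 110 x 50 mm on it (9 to 60 mm above the underside; grip across its 50 mm), steel spigot 40 mm diameter on top (60 to 72 mm), chamfered. Point: centre, 36 mm above the underside. x along its length, z up. Starts upright on the bench beside the track. Home, the point is at x 0, y 0, z 44 mm in track.
- cradle_mid (a point): Loose round aluminium flask cradle, 0.35 kg: flange 90 mm diameter, 12 mm thick, below; open cup 56 mm outer diameter on it, up to 50 mm above the underside. Bore in the flange's underside 43 mm diameter, 12 mm deep. Point: on its axis, 25 mm above the underside; z up. Starts flange down on the bench at the other side of the track. Seated, it is 49 mm above sledge_mid.
- beaker: Bystander: glass beaker, 72 mm diameter, 95 mm high; origin at the centre of its underside.
- flask: Bystander: conical glass flask, 96 mm diameter, 130 mm high; origin at the centre of its underside.
- reagent: Bystander: amber bottle, 80 mm diameter, 170 mm high; origin at the centre of its underside.
- measure: Bystander: glass measuring cylinder, foot 84 mm diameter, 214 mm high; origin at the centre of its underside.
Things that resemble listed ones, but are neither listed nor needed, are in the scene too. What is shaped like the part that bears cradle_mid but brown, green or red is not meant.

How it is judged:
On the way, in this order (a step that is already met when the one before it is completed fails the run):
1. the sledge is in the track, under the lips, fully home against the stop (x of sledge_mid in the frame of track between -0.006 and 0.004 m and y of sledge_mid in the frame of track between -0.006 and 0.006 m and z of sledge_mid in the frame of track between 0.041 and 0.048 m and angle between sledge_mid's own z axis and vertical below 0.06 rad), for 0.2 s.
2. the cradle sits flat on the sledge, over its spigot (horizontal distance between cradle_mid and sledge_mid below 0.005 m and z of cradle_mid in the frame of sledge_mid between 0.046 and 0.052 m and angle between cradle_mid's own z axis and vertical below 0.06 rad), for 0.2 s.
At the end, for the whole second after the job is handed in: The sledge is level in the track with its foot under the lips, fully home against the stop to within 6 mm and within 6 mm of the track's middle line; the cradle is upright, flange flat on top of the sledge's block (within 3 mm in height), its axis within 5 mm of the spigot's; both stay there (all of step 1 and all of step 2); the robot touches nothing.
It fails at once if the cradle was rammed onto the sledge (over 60 N between them) (contact force between cradle and sledge above 60 N).
It fails at once if the cradle was dropped onto the sledge (falling fast as it reached the spigot) (horizontal distance between cradle_mid and sledge_mid below 0.03 m and z of cradle_mid in the frame of sledge_mid between 0.04 and 0.075 m and linear speed of cradle above 0.35 m/s).
It fails at once if a piece of glassware was moved by more than 30 mm (distance of any of beaker, flask, reagent, measure from where it was at the start of the episode above 0.03 m).
It also fails if it takes over 64 s, if anything falls off the work surface, if the arm or the gripper's body presses on something with over 40 N, if the wrist force passes 120 N, or if a joint passes its speed limit or range.

## Robot

A 7-joint arm with a two-finger parallel gripper is mounted at the origin on the work surface. World frame = base frame: x ahead of the robot, y to its left, z up, the work surface at z = 0. Lengths are in m, angles in rad, forces in N, time in s.
With the tool pointing down it reaches from about 0.4 to 0.85 m from the base axis. Payload 10.4 kg.
Tool frame: the origin (TCP) lies at the very end of the fingers, on their centre line; the grasp point (between the pads) lies 19 mm behind it; z points along the fingers, y is the direction in which the jaws open and shut (so a half turn about z gives the same grasp; the last joint's range is limited). The gripper opens to 87 mm and grips with 3 to 60 N. Pads are 19 mm wide; open, the fingers measure 117 mm over their backs; the gripper's body (75 mm by 190 mm) begins 51 mm behind the grasp point.
Start: joints at [-1.179, 0.332, -0.065, 1.46, 0.022, 1.35, -0.088], TCP at [0.252, 0.572, 0.223] pointing down, gripper open.
Joint ranges: [-2.6, 2.6], [-0.5, 2.12], [-1.47, 1.34], [0.16, 2.42], [-1.27, 4.41], [0.06, 2.06], [-2.6, 2.6]. Speed limits (rad/s): [2.22, 2.22, 2.79, 2.79, 3.14, 3.14, 3.14].

## Interface

Orientations are given as a unit quaternion [x, y, z, w].
In Python, from bench import r, eyes, job gives the robot as it stands. The module is installed in compiled form; this text tells all that it offers.
- The arm moves only by the tool play_rows, never from a script. Its argument "motion" is a list of rows, each a list of 7 numbers: the shift along the tool's x, y, z as a fraction of full scale, then the turn, a rotation vector about the tool's x, y, z as a fraction of full scale, then the opening in per cent of the stroke, from 0 (shut) to 100 (fully open). A call has 1 to 5 rows; each row is the pose to reach, as a shift and turn from the pose commanded when the call began, along the tool's axes at that moment; what a row does not reach only later rows make up. Full scale, the value 1, is 0.2 m for a shift and 90 degrees for a turn. A row lasts 1/8 s, in which the tool goes at most 62.5 mm and 10.7 degrees, less where a joint would pass 70% of its speed; a pose out of reach is approached as far as the arm can. A call with a number of a shift or a turn outside -1 to 1 is refused whole. A call with a gripper value outside its range is refused whole. The fingers move at their own pace and stop on an object; "squeeze" is the grip in N (left out, the last holds). Time passes only in rows, so rows that repeat a pose let the fingers close. It gives the time, the measured TCP pose, the force and the opening at its end, in the units of the state.
- r.read_state(): the state, without advancing time (a new reading comes with each control period).
- eyes.camera(name): name is "scene" or "top" or "wrist"; returns a dict with "image" (480x640x3 uint8, red, green, blue), "mtx" (3x3 intrinsics, pixels), "dist" ([k1, k2, p1, p2, k3] as OpenCV has them; the pictures are not rectified), "R" (3x3) and "t" (3): a world point X has camera coordinates R X + t. Camera axes: x right, y down, z forward; pixel columns grow to the right and rows downward; lengths in m; the calibration is good to about 2 mm. A picture is of the moment at which its call begins. There is no depth.
- job.close_job(): hands the job in, once; it reports no verdict.
Trained networks look in a picture, given as the dict that the camera call returned (one of the last four; its "shot" number tells which), for a name from the list of things; names that differ only in an ending like _2 or _b are one class to them, and where a whole thing is asked for, a point or a joint stands for the part that bears it (a point fixed in the world has none). Each returns a list of dicts, best first, with "p" (0 to 1); they miss things now and then, are a little off and sometimes report something else, mostly with a low value. They report only what shows in the picture. A call takes as long as a camera call. They do not tell look-alikes from the thing itself.
- eyes.regions_of(picture, label): "region" (480x640 bool, what is visible of it) and "xy" ([column, row] in pixels, amid what is visible of it).
- eyes.landmark_of(picture, label): "xy" ([column, row] in pixels: a listed point, or the origin of a listed thing).
The state is a dict: "time": time; "joint_positions": joint angles; "joint_vel": joint speeds; "joint_torque": joint torques, N m; "ee_pos": TCP position; "eef_rot": TCP orientation; "ft_force": force on the tool from outside, world axes, zero at the start; "torque": the same for the moment, N m; "width": finger opening in m.
Only numpy, scipy, OpenCV 4.12 (cv2) and the standard library are available. Lean on these libraries where they do the work, as an engineer would, in place of code of your own. Each camera call takes 0.05 s, during which the arm holds its last target. There are 200 camera calls.

## Working session

There is one attempt and no reset: what is moved stays moved. The work goes in short steps, Python scripts to look and compute and a tool call to move; the robot and the scene stay as the last step left them, time stands still between calls to the robot, and variables do not carry over. Pictures are saved under pics/ and viewed, about 8 in all and at most 12, crops included, and the job is handed in when it is done.

Besides the shell and the picture viewer there is one more tool, called after "Call:" as name(argument=value, ...) on one line, values as JSON. play_rows: Moves the arm, as the interface text tells. Shift numbers are shares of 0.2 m and turn numbers shares of 90 degrees, none past 1 either way. Its arguments: {"type":"object","properties":{"motion":{"type":"array","items":{"type":"array","items":{"type":"number"}}},"squeeze":{"type":"number"}},"required":["motion"]}

```bash
mkdir -p pics
python3 - <<'E'
from bench import r,eyes,job
import cv2,numpy as np
s=r.read_state(); print({k:np.round(v,3) for k,v in s.items()})
for n in ("scene","top"):
    p=eyes.camera(n); cv2.imwrite(f"pics/{n}0.png",p["image"][:,:,::-1])
    print(n,np.round(-p["R"].T@p["t"],3),np.round(p["R"],2).tolist(),p["mtx"][0,0],p["dist"])
    for l in ("track","track_mouth","sledge_mid","cradle_mid","beaker","flask","reagent","measure"):
        print(l,[(np.round(d["xy"]),round(d["p"],2)) for d in eyes.landmark_of(p,l)][:5])
E
```

```text
{'time': np.float64(0.0), 'joint_positions': array([-1.179,  0.333, -0.065,  1.461,  0.022,  1.35 , -0.089]), 'joint_vel': array([-0.   , -0.002, -0.001, -0.001, -0.   , -0.   ,  0.001]), 'joint_torque': array([-1.0000e-03, -6.2326e+01,  2.4000e-02, -3.8990e+01, -6.1000e-02,
        4.0000e-02,  0.0000e+00]), 'ee_pos': array([0.252, 0.572, 0.222]), 'eef_rot': array([ 0.206,  0.979, -0.001, -0.   ]), 'ft_force': array([ 0.425, -0.26 ,  0.688]), 'torque': array([-0.022,  0.004, -0.037]), 'width': np.float64(0.087)}
scene [ 0.97  -0.668  0.895] [[0.86, 0.51, -0.02], [0.35, -0.61, -0.71], [-0.37, 0.61, -0.7]] 470.1206560250638 [-0.05979326  0.          0.          0.          0.        ]
track [(array([332., 272.]), 0.91)]
track_mouth [(array([326., 298.]), 0.78), (array([187., 357.]), 0.73)]
sledge_mid [(array([189., 355.]), 0.85)]
cradle_mid [(array([340., 169.]), 0.96), (array([329., 199.]), 0.82), (array([290., 170.]), 0.81), (array([352., 141.]), 0.75)]
beaker [(array([303., 396.]), 0.9)]
flask [(array([430., 229.]), 0.63)]
reagent [(array([244., 444.]), 0.65)]
measure [(array([426., 186.]), 0.58)]
top [0.387 0.049 1.489] [[-0.02, -1.0, 0.0], [-1.0, 0.02, -0.09], [0.09, -0.01, -1.0]] 567.857236637069 [-0.05126282  0.          0.          0.          0.        ]
track [(array([334., 208.]), 0.56)]
track_mouth [(array([360., 196.]), 0.82)]
sledge_mid [(array([478., 252.]), 0.95)]
cradle_mid [(array([191., 277.]), 0.93), (array([243., 260.]), 0.84), (array([220., 331.]), 0.7), (array([142., 288.]), 0.7)]
beaker [(array([449., 167.]), 0.6)]
flask [(array([226., 154.]), 0.77)]
reagent [(array([498., 176.]), 0.93)]
measure [(array([170., 182.]), 0.63)]
```

View pics/top0.png

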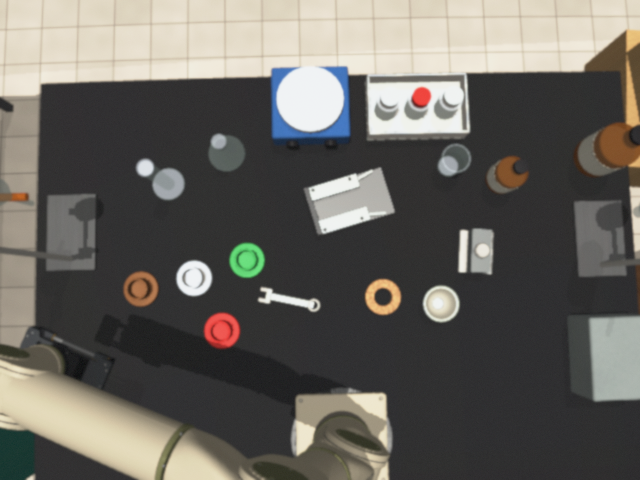

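View pics/scene0.png

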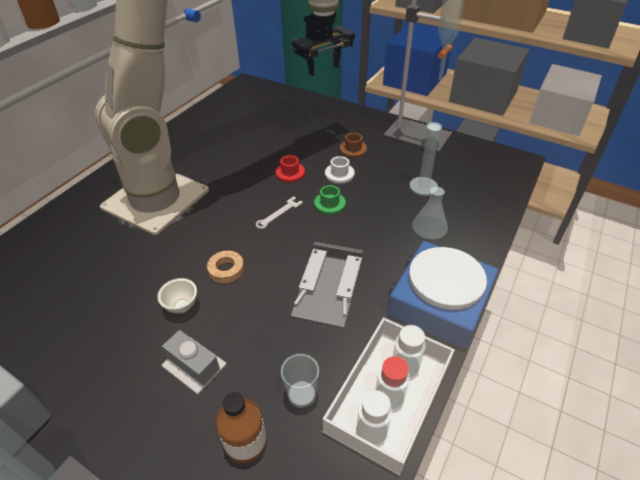

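The stop end of the track is at image left and its mouth at the right, (375,195) in the top view. The sledge is at (478,252) and the plain (white) cradle at (193,278). The other cradles are brown, green and red decoys.

```bash
cat > h.py <<'E'
from bench import r,eyes,job
import cv2,numpy as np
from scipy.spatial.transform import Rotation as Ro
def ray(p,xy):
    u=cv2.undistortPoints(np.array([[xy]],float),p["mtx"],np.array(p["dist"])).ravel()
    d=p["R"].T@np.array([u[0],u[1],1]); return -p["R"].T@p["t"],d
def plane(p,xy,z):
    c,d=ray(p,xy); return c+d*(z-c[2])/d[2]
def proj(p,X):
    return cv2.projectPoints(np.atleast_2d(np.array(X,float)),cv2.Rodrigues(p["R"])[0],p["t"],p["mtx"],np.array(p["dist"]))[0].reshape(-1,2)
def tri(ps,xys):
    A=np.zeros((3,3));b=np.zeros(3)
    for p,xy in zip(ps,xys):
        c,d=ray(p,xy);d=d/np.linalg.norm(d);M=np.eye(3)-np.outer(d,d);A+=M;b+=M@c
    return np.linalg.solve(A,b)
def pose():
    s=r.read_state(); return np.array(s["ee_pos"]),Ro.from_quat(s["eef_rot"]),s
def go(target,yaw=None):
    """fractions for a tool-down target; yaw=world angle of jaw (tool y) axis, deg, mod 180"""
    p,R,s=pose(); sh=R.inv().apply(np.array(target)-p)/0.2
    y=R.as_matrix()[:,1]; cur=np.degrees(np.arctan2(y[1],y[0]))
    out="cur %s jaw %.1f"%(np.round(p,4),cur)
    rv=np.zeros(3)
    if yaw is not None:
        d=(yaw-cur+90)%180-90; yn=np.radians(cur+d); yv=np.array([np.cos(yn),np.sin(yn),0]); zv=np.array([0,0,-1.])
        Rt=Ro.from_matrix(np.c_[np.cross(yv,zv),yv,zv]); rv=(R.inv()*Rt).as_rotvec()/(np.pi/2)
    print(out,"shift",np.round(sh,4),"turn",np.round(rv,4),"q",np.round(s["joint_positions"],2),"t",round(float(s["time"]),2),"F",np.round(s["ft_force"],1),"w",round(float(s["width"]),4))
E
python3 - <<'E'
from h import *
P={n:eyes.camera(n) for n in("scene","top")}
z={"sledge_mid":.036,"cradle_mid":.025,"track":0,"track_mouth":.008}
for l in("track","track_mouth","sledge_mid","cradle_mid","beaker","flask","reagent","measure"):
    for n,p in P.items():
        for d in eyes.landmark_of(p,l)[:4]: print(l,n,round(d["p"],2),np.round(plane(p,d["xy"],z.get(l,0)),3)[:2])
p=P["top"]
for l,zz in(("track",.02),("sledge_mid",.03)):
    for d in eyes.regions_of(p,l)[:1]:
        c=cv2.findContours(d["region"].astype(np.uint8),0,2)[0]; c=max(c,key=cv2.contourArea).reshape(-1,2)
        w=np.array([plane(p,q,zz)[:2] for q in c]); rc=cv2.minAreaRect((w*1000).astype(np.float32)); print(l,rc,np.round(cv2.boxPoints(rc)))
cv2.imwrite("pics/trk.png",cv2.resize(p["image"][130:290,290:510,::-1],None,fx=3.6,fy=3.6,interpolation=cv2.INTER_CUBIC))
go([.5,.2,.3],90)
E
```

```text
track scene 0.66 [0.595 0.003]
track top 0.76 [0.598 0.009]
track_mouth scene 0.83 [ 0.625 -0.072]
track_mouth top 0.96 [ 0.629 -0.076]
sledge_mid scene 0.97 [ 0.475 -0.367]
cradle_mid scene 0.97 [0.291 0.293]
cradle_mid scene 0.82 [0.396 0.509]
cradle_mid scene 0.68 [0.427 0.376]
cradle_mid scene 0.65 [0.477 0.22 ]
cradle_mid top 0.91 [0.287 0.301]
cradle_mid top 0.71 [0.402 0.509]
cradle_mid top 0.69 [0.461 0.242]
cradle_mid top 0.68 [0.419 0.374]
beaker scene 0.68 [ 0.709 -0.302]
beaker top 0.93 [ 0.708 -0.308]
beaker top 0.58 [0.679 0.436]
flask scene 0.96 [0.751 0.281]
flask scene 0.59 [ 0.616 -0.071]
flask top 0.86 [0.743 0.288]
flask top 0.32 [0.422 0.37 ]
reagent scene 0.85 [ 0.666 -0.449]
reagent top 0.9 [ 0.657 -0.436]
measure scene 0.56 [0.682 0.441]
measure top 0.85 [0.677 0.438]
track ((612.2958984375, -37.256935119628906), (130.82672119140625, 210.25772094726562), 15.855290412902832) [[ 521.   46.]
 [ 578. -156.]
 [ 704. -121.]
 [ 646.   82.]]
sledge_mid ((472.3636474609375, -361.2332458496094), (86.13497924804688, 114.22884368896484), 87.14610290527344) [[ 413. -401.]
 [ 527. -407.]
 [ 532. -321.]
 [ 417. -315.]]
cur [0.2519 0.572  0.2226] jaw 66.2 shift [-1.885  -1.2024 -0.3873] turn [ 1.000e-04  0.000e+00 -2.641e-01] q [-1.18  0.33 -0.06  1.46  0.02  1.35 -0.09] t 1.9 F [-1.   0.1  0.3] w 0.0872
```

View pics/trk.png

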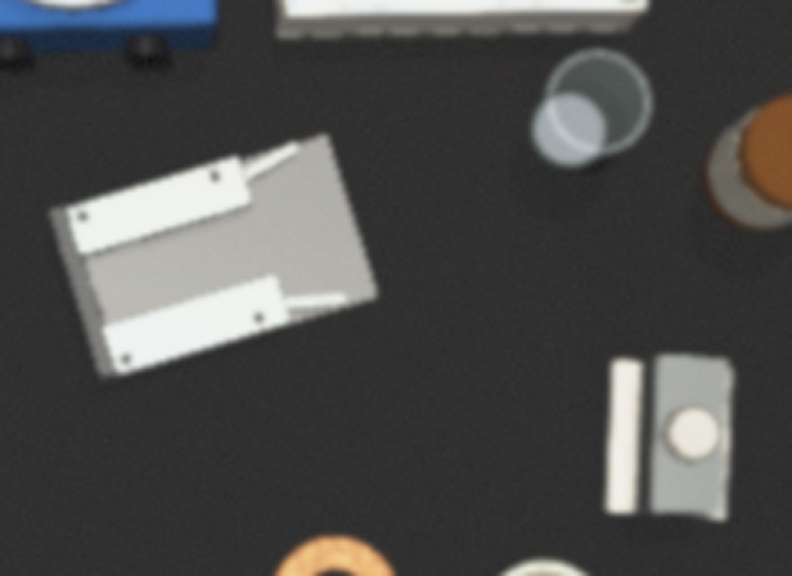

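Call:
play_rows(motion=[[-0.83,-0.77,-0.21,0,0,0,100],[-0.83,-0.77,-0.21,0,0,0,100],[-0.83,-0.77,-0.21,0,0,0,100],[-0.83,-0.77,-0.21,0,0,0,100],[-0.83,-0.77,-0.21,0,0,0,100]])

```text
time: 2.52
ee_pos: [0.3439, 0.3616, 0.2658]
eef_rot: [0.209, 0.978, 0.001, 0.001]
ft_force: [0.2, 0.4, -0.3]
width: 0.0871
```

Call:
play_rows(motion=[[-0.83,-0.77,-0.21,0,0,0,100],[-0.83,-0.77,-0.21,0,0,0,100],[-0.83,-0.77,-0.21,0,0,0,100],[-0.83,-0.77,-0.21,0,0,0,100],[-0.83,-0.77,-0.21,0,0,0,100]])

```text
time: 3.15
ee_pos: [0.4329, 0.1545, 0.3072]
eef_rot: [0.208, 0.978, 0.0, 0.001]
ft_force: [-0.8, 0.8, -0.6]
width: 0.0869
```

Call:
play_rows(motion=[[-0.83,-0.77,-0.21,0,0,0,100],[-0.83,-0.77,-0.21,0,0,0,100],[-0.83,-0.77,-0.21,0,0,0,100],[-0.83,-0.77,-0.21,0,0,0,100],[-0.83,-0.77,-0.21,0,0,0,100]])

```text
time: 3.78
ee_pos: [0.5225, -0.0527, 0.3485]
eef_rot: [0.207, 0.978, -0.001, 0.0]
ft_force: [-0.6, 0.6, -0.1]
width: 0.087
```

Run:
```python
from h import *
p=eyes.camera("wrist"); cv2.imwrite("pics/w1.png",p["image"][:,:,::-1])
np.savez("w1.npz",**{k:p[k] for k in("mtx","dist","R","t","image")})
print(np.round(-p["R"].T@p["t"],3))
for l,z in(("track",0),("track_mouth",.008)):
    for d in eyes.landmark_of(p,l)[:2]: print(l,round(d["p"],2),d["xy"],np.round(plane(p,d["xy"],z),4))
print(proj(p,[[.597,.006,0],[.627,-.074,.008]]))
go([.473,-.362,.15],87)
```

```text
[ 0.455 -0.023  0.511]
track 0.6 [373.2, 231.9] [0.6039 0.0007 0.    ]
track_mouth 0.92 [336.3, 261.7] [ 0.6224 -0.0686  0.008 ]
[[374.79096061 226.45028832]
 [334.26902648 265.62754927]]
cur [ 0.5215 -0.049   0.3479] jaw 66.4 shift [-0.4051 -1.5312  0.9891] turn [ 1.000e-04 -7.000e-04 -2.288e-01] q [-0.51  0.06  0.55  1.54 -0.03  1.56  1.2 ] t 3.92 F [0.1 0.9 0.6] w 0.087
```

View pics/w1.png

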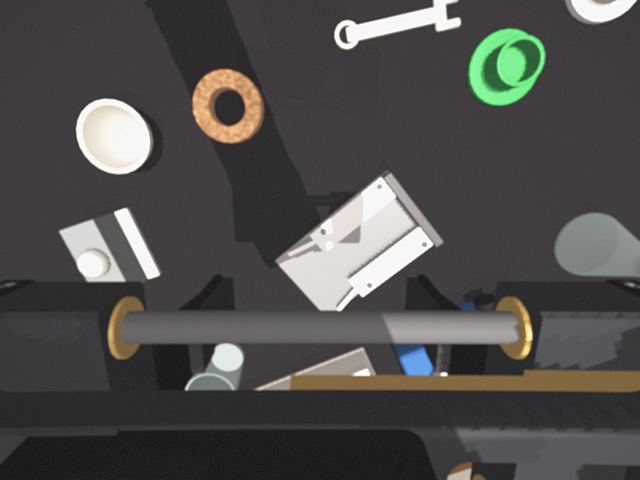

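The wrist view shows the track with apron corner (276,262), stop corners (389,172) and (442,242). I'll fit its model to the corners in the top picture and check the result in this one.

```bash
cat > trk.py <<'E'
from h import *
from scipy.optimize import least_squares
def T2W(v,pts):
    x,y,a=v;c,s=np.cos(a),np.sin(a);P=np.atleast_2d(np.array(pts,float))
    return np.c_[x+c*P[:,0]-s*P[:,1],y+s*P[:,0]+c*P[:,1],P[:,2]]
E
python3 - <<'E'
from trk import *
p=eyes.camera("top")
z=np.load("w1.npz"); w={k:z[k] for k in z}
off=lambda L:np.array(L)/3.6+[290,130]-.36
mod=np.array([[-145,-62.5,8],[-145,62.5,8],[-75,-28,27],[-75,28,27]])/1000
px=off([[330,133],[378,297],[251,203],[276,277]])
f=lambda v:(proj(p,T2W(v,mod))-px).ravel()
s=least_squares(f,[.6,.005,np.radians(105.7)]); print(s.x,np.degrees(s.x[2]),np.round(s.fun,1))
im=w["image"][:,:,::-1].copy()
crop=cv2.resize(im[150:330,250:470],None,fx=3.6,fy=3.6,interpolation=cv2.INTER_CUBIC)
def lines(v,col):
    for seg in([[-75,-28,27],[55,-28,27]],[[-75,28,27],[55,28,27]],[[-145,-62.5,8],[-145,62.5,8]],[[55,-28,42],[55,28,42]],[[67,-62.5,42],[67,62.5,42]]):
        q=((proj(w,T2W(v,np.array(seg)/1000))-[250,150]+.36)*3.6).astype(int)
        cv2.line(crop,tuple(map(int,q[0])),tuple(map(int,q[1])),col,1)
lines(s.x,(0,0,255)); cv2.imwrite("pics/w1c.png",crop)
E
```

```text
[ 0.60263917 -0.00189441  1.83772997] 105.29417134879638 [-0.6  0.7  0.1 -0.   0.5 -0.3 -0.1 -0.4]
```

View pics/w1c.png

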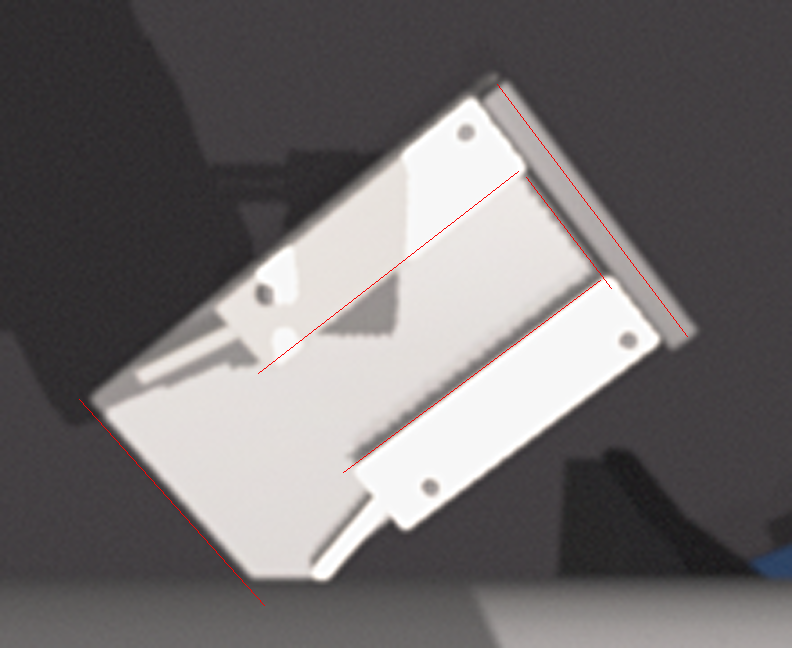

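Run:
```python
from trk import *
p=eyes.camera("top")
z=np.load("w1.npz"); w={k:z[k] for k in z}
px=np.array([[330,133],[378,297],[251,203],[276,277]])/3.6+[290,130]-.36
pw=np.array([[92,400],[262,366],[354,463]])/3.6+[250,150]-.36
m=lambda L:np.array(L)/1000
f1=lambda v:(proj(p,T2W(v,m([[-145,-62.5,8],[-145,62.5,8],[-75,-28,27],[-75,28,27]])))-px).ravel()
f2=lambda v:(proj(w,T2W(v,m([[-145,62.5,8],[-75,28,27],[-75,-28,27]])))-pw).ravel()
for n,f in(("top",f1),("wrist",f2),("both",lambda v:np.r_[f1(v)*2.4,f2(v)])):
    s=least_squares(f,[.6,0,1.84]); print(n,np.round(s.x,4),np.degrees(s.x[2]),np.round(s.fun,1))
# sledge in wrist view
P={"scene":eyes.camera("scene"),"top":p,"wrist":eyes.camera("wrist")}
for n,q in P.items():
    for d in eyes.landmark_of(q,"sledge_mid")[:2]: print(n,round(d["p"],2),np.round(plane(q,d["xy"],.036),4))
go([.473,-.362,.18],87)
```

```text
top [ 0.6026 -0.0019  1.8377] 105.29417230728914 [-0.6  0.7  0.1 -0.   0.5 -0.3 -0.1 -0.4]
wrist [0.5973 0.0019 1.8839] 107.93950775287209 [-1.2  0.1  0.9  0.1  0.3 -0.2]
both [ 6.021e-01 -8.000e-04  1.841e+00] 105.48100565639136 [-2.6  1.9 -0.6 -0.   0.1 -0.3 -1.3 -0.8 -2.9 -0.4 -0.3  1.6 -2.2  2.2]
scene 0.6 [ 0.4709 -0.366   0.036 ]
top 0.78 [ 0.4653 -0.367   0.036 ]
wrist 0.7 [ 0.4718 -0.3687  0.036 ]
cur [ 0.5214 -0.051   0.3485] jaw 66.3 shift [-0.4041 -1.5215  0.8422] turn [ 2.000e-04  0.000e+00 -2.302e-01] q [-0.51  0.06  0.56  1.54 -0.03  1.56  1.2 ] t 4.28 F [-0.1  0.8 -0.2] w 0.087
```

Call:
play_rows(motion=[[-0.2,-0.78,0.42,0,0,0,100],[-0.2,-0.78,0.42,0,0,0,100],[-0.2,-0.78,0.42,0,0,0,100],[-0.2,-0.78,0.42,0,0,0,100]])

```text
time: 4.78
ee_pos: [0.4927, -0.2143, 0.2629]
eef_rot: [0.209, 0.978, -0.001, -0.001]
ft_force: [-1.0, 0.5, 1.4]
width: 0.087
```

Call:
play_rows(motion=[[-0.2,-0.77,0.42,0,0,-0.23,100],[-0.2,-0.77,0.42,0,0,-0.23,100],[-0.2,-0.77,0.42,0,0,-0.23,100],[-0.2,-0.77,0.42,0,0,-0.23,100]])

```text
time: 5.28
ee_pos: [0.4677, -0.3698, 0.1788]
eef_rot: [0.028, 1.0, -0.0, -0.001]
ft_force: [-0.2, 0.1, 0.9]
width: 0.0871
```

Run:
```python
from h import *
p=eyes.camera("wrist"); cv2.imwrite("pics/w2.png",p["image"][:,:,::-1])
for d in eyes.landmark_of(p,"sledge_mid")[:2]: print(round(d["p"],2),d["xy"],np.round(plane(p,d["xy"],.036),4))
X=np.array([.470,-.367]);c=proj(p,[[*X,.036],[*X,.072]]);print(c)
go([.47,-.367,.15],87)
np.savez("w2.npz",**{k:p[k] for k in("mtx","dist","R","t")})
```

```text
0.84 [322.6, 236.4] [ 0.4737 -0.3668  0.036 ]
[[322.20107877 232.42159679]
 [322.58675219 243.04558771]]
cur [ 0.4695 -0.3677  0.18  ] jaw 86.8 shift [-0.0025  0.0035  0.1498] turn [ 0.0002 -0.0008 -0.0017] q [-0.01  0.35  0.74  1.63 -0.25  1.26  2.3 ] t 5.38 F [-0.   0.3  0.3] w 0.0869
```

View pics/w2.png

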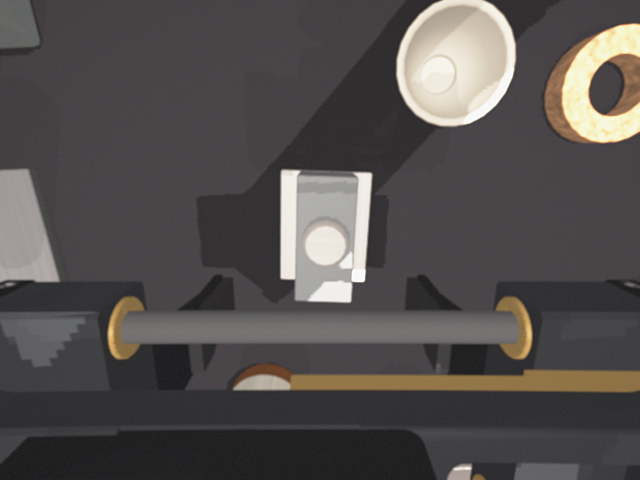

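The sledge's spigot is at (325,243), within 2 px of where it was predicted, and the block's edges are parallel to the view. I'll descend and grip.

Call:
play_rows(motion=[[0,0.0,0.3,0,0,0,100],[0,0.0,0.55,0,0,0,100],[0,0.0,0.7,0,0,0,100],[0,0,0.75,0,0,0,100],[0,0,0.75,0,0,0,100]], squeeze=40)

```text
time: 6.0
ee_pos: [0.471, -0.3665, 0.0313]
eef_rot: [0.026, 1.0, 0.0, 0.0]
ft_force: [-0.6, -0.1, 0.1]
width: 0.087
```

Call:
play_rows(motion=[[0,0,0,0,0,0,0],[0,0,0,0,0,0,0],[0,0,0,0,0,0,0],[0,0,0,0,0,0,0],[0,0,0,0,0,0,0]])

```text
time: 6.62
ee_pos: [0.4698, -0.367, 0.0306]
eef_rot: [0.027, 1.0, 0.0, -0.0]
ft_force: [-0.5, 2.4, 3.8]
width: 0.0499
```

Call:
play_rows(motion=[[0,0,0,0,0,0,0],[0,0,-0.05,0,0,0,0],[0,0,-0.2,0,0,0,0],[0,0,-0.4,0,0,0,0],[0,0,-0.4,0,0,0,0]])

```text
time: 7.25
ee_pos: [0.4708, -0.3691, 0.1136]
eef_rot: [0.027, 1.0, -0.001, 0.002]
ft_force: [0.2, 0.3, -4.5]
width: 0.0498
```

Run:
```python
from trk import *
v=[.602,-.001,np.radians(105.5)]
W=T2W(v,np.array([[-145-60,0,80],[-145-10,0,80],[-120,0,80]])/1000);print(W)
for t in W: go(t,15.5)
for n in("scene","top","wrist"):
    p=eyes.camera(n)
    for d in eyes.landmark_of(p,"sledge_mid")[:1]: print(n,np.round(plane(p,d["xy"],.086),4))
```

```text
[[ 0.65678387 -0.19854424  0.08      ]
 [ 0.64342195 -0.15036272  0.08      ]
 [ 0.63406861 -0.11663565  0.08      ]]
cur [ 0.4708 -0.3691  0.1136] jaw 86.9 shift [-0.8815  0.902   0.1694] turn [3.000e-04 3.500e-03 7.934e-01] q [ 0.02  0.42  0.72  1.7  -0.3   1.13  2.34] t 7.25 F [ 0.2  0.3 -4.5] w 0.0498
cur [ 0.4708 -0.3691  0.1136] jaw 86.9 shift [-0.8018  1.139   0.1684] turn [3.000e-04 3.500e-03 7.934e-01] q [ 0.02  0.42  0.72  1.7  -0.3   1.13  2.34] t 7.25 F [ 0.2  0.3 -4.5] w 0.0498
cur [ 0.4708 -0.3691  0.1136] jaw 86.9 shift [-0.746   1.3048  0.1677] turn [3.000e-04 3.500e-03 7.934e-01] q [ 0.02  0.42  0.72  1.7  -0.3   1.13  2.34] t 7.25 F [ 0.2  0.3 -4.5] w 0.0498
scene [ 0.4487 -0.3538  0.086 ]
top [ 0.4729 -0.3692  0.086 ]
```

Call:
play_rows(motion=[[-0.08,0.11,0,0,0,0.11,0],[-0.16,0.23,0,0,0,0.22,0],[-0.24,0.34,0,0,0,0.33,0],[-0.32,0.46,0,0,0,0.44,0],[-0.4,0.57,0,0,0,0.55,0]])

```text
time: 8.18
ee_pos: [0.5559, -0.2568, 0.1097]
eef_rot: [0.445, 0.895, -0.0, -0.001]
ft_force: [-0.0, -0.4, -3.6]
width: 0.05
```

Run:
```python
from h import *
go([.643,-.150,.08],15.5)
```

```text
cur [ 0.5559 -0.2568  0.1097] jaw 37.1 shift [0.1629 0.6696 0.148 ] turn [-0.0006 -0.0005  0.2402] q [-0.29  0.51  0.86  1.67 -0.41  1.16  1.32] t 8.18 F [-0.  -0.4 -3.6] w 0.05
```

Call:
play_rows(motion=[[0.06,0.25,0.05,0,0,0.1,0],[0.12,0.5,0.1,0,0,0.2,0],[0.16,0.67,0.15,0,0,0.24,0],[0.16,0.67,0.15,0,0,0.24,0]])

```text
time: 8.68
ee_pos: [0.6437, -0.1466, 0.078]
eef_rot: [0.601, 0.799, -0.0, -0.002]
ft_force: [0.2, -0.3, -3.3]
width: 0.0498
```

Run:
```python
from trk import *
v=[.602,-.001,np.radians(105.5)]
for n in("wrist","top"):
    p=eyes.camera(n); im=p["image"][:,:,::-1].copy()
    pp,R,s=pose()
    def L(pts,col):
        q=proj(p,pts)
        cv2.polylines(im,[np.round(q*8).astype(np.int32)],True,col,1,cv2.LINE_AA,3)
    for y in(-28,28): L(T2W(v,np.array([[-75,y,27],[55,y,27]])/1000),(0,0,255))
    L(T2W(v,np.array([[-145,-62.5,8],[-145,62.5,8]])/1000),(0,0,255))
    M=R.as_matrix()
    b=[[55,25],[55,-25],[-55,-25],[-55,25]]
    L([pp+M@(np.array([x,y,-30])/1000) for x,y in b],(0,255,0))
    L([pp+M@(np.array([20*np.cos(a),20*np.sin(a),-42])/1000) for a in np.linspace(0,6.28,24)],(255,0,255))
    cv2.imwrite(f"pics/{n}3.png",im)
    for l,z in(("track",0),("track_mouth",.008),("sledge_mid",pp[2]+.006)):
        for d in eyes.landmark_of(p,l)[:1]: print(n,l,round(d["p"],2),np.round(plane(p,d["xy"],z),4))
    if n=="top": cv2.imwrite("pics/top3.png",cv2.resize(im[130:260,290:450],None,fx=5,fy=4.6*5/4.6,interpolation=cv2.INTER_CUBIC))
go([.634,-.1166,.06],15.5)
```

```text
wrist track 0.73 [0.6021 0.0024 0.    ]
wrist track_mouth 0.74 [ 0.6243 -0.0709  0.008 ]
top track 0.61 [0.6037 0.0009 0.    ]
top track_mouth 0.83 [ 0.6322 -0.0675  0.008 ]
cur [ 0.6424 -0.1518  0.0808] jaw 15.8 shift [0.1808 0.0074 0.1041] turn [ 0.0003 -0.0001  0.003 ] q [-0.44  0.67  0.87  1.56 -0.54  1.17  0.81] t 9.07 F [ 0.1  1.3 -4. ] w 0.0496
```

View pics/wrist3.png

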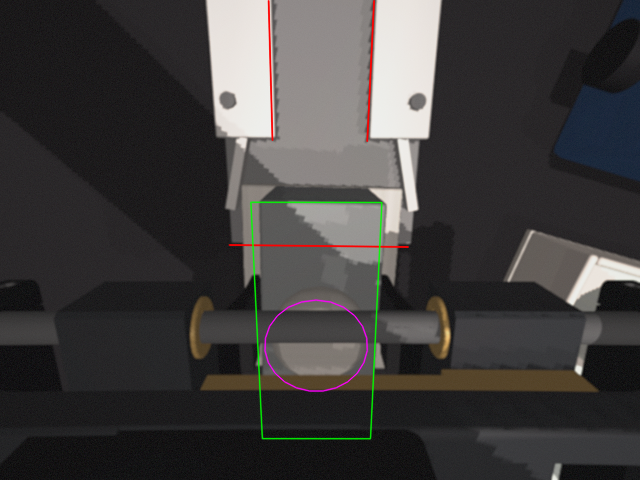

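The sledge hangs centred on the track. Block middle is at column ~322, lip gap middle at ~321, and its edges are parallel to the lips. I'll lower it onto the apron gently.

Call:
play_rows(motion=[[0.05,0,0.06,0,0,0,0],[0.05,0,0.15,0,0,0,0],[0.05,0,0.185,0,0,0,0],[0.05,0,0.19,0,0,0,0],[0.05,0,0.19,0,0,0,0]])

```text
time: 9.7
ee_pos: [0.6401, -0.1418, 0.0427]
eef_rot: [0.603, 0.798, -0.0, 0.0]
ft_force: [0.0, -0.1, -4.2]
width: 0.0497
```

Call:
play_rows(motion=[[0,0,0.005,0,0,0,0],[0,0,0.01,0,0,0,0],[0,0,0.01,0,0,0,0]])

```text
time: 10.07
ee_pos: [0.64, -0.1414, 0.0406]
eef_rot: [0.603, 0.798, 0.0, 0.0]
ft_force: [-0.3, -0.5, -3.5]
width: 0.0498
```

Call:
play_rows(motion=[[0,0,0.005,0,0,0,0],[0,0,0.01,0,0,0,0],[0,0,0.01,0,0,0,0]])

```text
time: 10.45
ee_pos: [0.64, -0.1415, 0.0387]
eef_rot: [0.603, 0.798, 0.0, 0.0]
ft_force: [-1.1, 0.4, -0.8]
width: 0.0496
```

Run:
```python
from h import *
go([.634,-.1166,.038],15.5)
```

```text
cur [ 0.64   -0.1415  0.0387] jaw 15.8 shift [0.128  0.005  0.0037] turn [0.0002 0.     0.0036] q [-0.44  0.7   0.84  1.6  -0.57  1.1   0.82] t 10.45 F [-1.1  0.4 -0.8] w 0.0496
```

Call:
play_rows(motion=[[0.0,0,-0.003,0,0,0,0],[0.05,0,-0.003,0,0,0,0],[0.1,0,-0.003,0,0,0,0],[0.15,0,-0.003,0,0,0,0],[0.15,0,-0.003,0,0,0,0]])

```text
time: 11.08
ee_pos: [0.6317, -0.1108, 0.039]
eef_rot: [0.602, 0.798, 0.0, -0.0]
ft_force: [0.4, -0.7, -3.7]
width: 0.0501
```

Run:
```python
from h import *
p,R,s=pose();print(np.round(R.inv().apply(s["ft_force"]),1),np.round(s["torque"],2))
go([.602,-.001,.039],15.5)
p=eyes.camera("wrist"); cv2.imwrite("pics/w4.png",p["image"][:420,100:540,::-1])
```

```text
[-0.8  0.2  3.7] [-0.05  0.03  0.06]
cur [ 0.6317 -0.1108  0.039 ] jaw 15.9 shift [0.5687 0.0078 0.0007] turn [ 0.0001 -0.0006  0.0049] q [-0.51  0.68  0.85  1.64 -0.56  1.09  0.78] t 11.07 F [ 0.4 -0.7 -3.7] w 0.0501
```

View pics/w4.png

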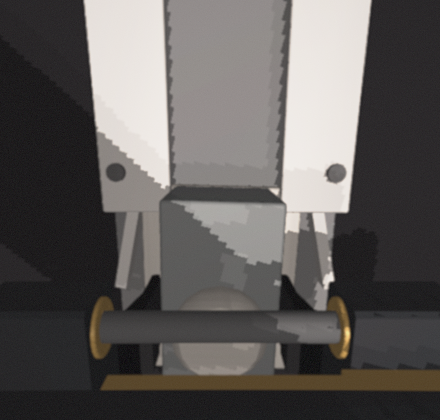

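Call:
play_rows(motion=[[0.0,0.006,0,0,0,0,0],[0.05,0.008,0,0,0,0.004,0],[0.1,0.008,0,0,0,0.004,0],[0.15,0.008,0,0,0,0.004,0],[0.2,0.008,0,0,0,0.004,0]])

```text
time: 11.75
ee_pos: [0.6222, -0.0726, 0.0391]
eef_rot: [0.605, 0.796, 0.0, -0.0]
ft_force: [0.3, 0.2, -3.2]
width: 0.0495
```

Run:
```python
from h import *
p,R,s=pose();print(np.round(R.inv().apply(s["ft_force"]),1),np.round(s["torque"],2))
go([.602,-.001,.039],15.5)
```

```text
[0.1 0.4 3.2] [-0.11  0.01 -0.03]
cur [ 0.6222 -0.0726  0.0391] jaw 15.5 shift [ 0.372  -0.0016  0.0008] turn [ 0.0001 -0.0002 -0.    ] q [-0.59  0.65  0.86  1.68 -0.55  1.07  0.71] t 11.75 F [ 0.3  0.2 -3.2] w 0.0495
```

Call:
play_rows(motion=[[0.06,0,0,0,0,0,0],[0.12,0,0,0,0,0,0],[0.18,0,0,0,0,0,0],[0.24,0,0,0,0,0,0],[0.29,0,0,0,0,0,0]])

```text
time: 12.38
ee_pos: [0.6074, -0.0169, 0.0394]
eef_rot: [0.605, 0.796, 0.0, 0.001]
ft_force: [4.1, -1.0, -4.6]
width: 0.0496
```

Run:
```python
from h import *
p,R,s=pose();print(np.round(R.inv().apply(s["ft_force"]),1),np.round(s["torque"],2))
go([.602,-.001,.039],15.5)
```

```text
[-2.   3.7  4.7] [-0.32 -1.    0.29]
cur [ 0.6074 -0.0169  0.0394] jaw 15.5 shift [ 0.0839 -0.0045  0.0021] turn [0.0008 0.0003 0.0001] q [-0.71  0.61  0.87  1.74 -0.53  1.05  0.62] t 12.38 F [ 4.1 -1.  -4.6] w 0.0496
```

Call:
play_rows(motion=[[0.02,0.004,0,0,0,0,0],[0.04,0.004,0,0,0,0,0],[0.06,0.004,0,0,0,0,0],[0.07,0.004,0,0,0,0,0]])

```text
time: 12.88
ee_pos: [0.6039, -0.004, 0.0391]
eef_rot: [0.606, 0.796, 0.0, 0.0]
ft_force: [3.3, -1.3, -4.7]
width: 0.0497
```

Call:
play_rows(motion=[[0.008,0,0,0,0,0,0],[0.015,0,0,0,0,0,0],[0.015,0,0,0,0,0,0]])

```text
time: 13.25
ee_pos: [0.6031, -0.001, 0.0391]
eef_rot: [0.605, 0.796, 0.0, -0.0]
ft_force: [1.1, 0.6, -3.3]
width: 0.0496
```

Run:
```python
from h import *
p,R,s=pose();print(np.round(R.inv().apply(s["ft_force"]),1),np.round(s["torque"],2))
go([.602,-.001,.039],15.5)
```

```text
[0.2 1.2 3.3] [ 0.   -0.39  0.1 ]
cur [ 0.6031 -0.001   0.0391] jaw 15.5 shift [ 0.0015 -0.0053  0.0007] turn [-0.     -0.0002 -0.0002] q [-0.74  0.6   0.87  1.75 -0.53  1.04  0.59] t 13.25 F [ 1.1  0.6 -3.3] w 0.0496
```

No stop contact yet, so I'll creep further.

Call:
play_rows(motion=[[0.006,0,0,0,0,0,0],[0.012,0,0,0,0,0,0],[0.012,0,0,0,0,0,0]])

```text
time: 13.62
ee_pos: [0.6024, 0.0014, 0.0391]
eef_rot: [0.605, 0.796, 0.0, -0.0]
ft_force: [1.5, 0.1, -4.3]
width: 0.0502
```

Call:
play_rows(motion=[[0.006,0,0,0,0,0,0],[0.012,0,0,0,0,0,0],[0.012,0,0,0,0,0,0]])

```text
time: 14.0
ee_pos: [0.6021, 0.0025, 0.0394]
eef_rot: [0.606, 0.796, -0.0, 0.001]
ft_force: [3.3, -4.4, -2.7]
width: 0.0498
```

Run:
```python
from h import *
p,R,s=pose();print(np.round(R.inv().apply(s["ft_force"]),1),np.round(s["torque"],2))
go([.602,-.001,.039],15.5)
p=eyes.camera("wrist"); cv2.imwrite("pics/w5.png",p["image"][:420,100:540,::-1])
```

```text
[-5.1  2.   2.7] [-1.11 -0.6   0.2 ]
cur [0.6021 0.0025 0.0394] jaw 15.4 shift [-0.0169 -0.0052  0.0019] turn [ 0.0003  0.0008 -0.0007] q [-0.75  0.6   0.88  1.75 -0.53  1.04  0.59] t 14.0 F [ 3.3 -4.4 -2.7] w 0.0498
```

Call:
play_rows(motion=[[0.008,0,0,0,0,0,0],[0.015,0,0,0,0,0,0],[0.015,0,0.003,0,0,0,0],[0.01,0,0.005,0,0,0,0],[0.005,0,0.005,0,0,0,0]])

```text
time: 14.68
ee_pos: [0.6022, 0.0025, 0.0388]
eef_rot: [0.606, 0.795, -0.0, 0.001]
ft_force: [2.6, -4.8, -0.4]
width: 0.0498
```

Run:
```python
from h import *
p,R,s=pose();print(np.round(R.inv().apply(s["ft_force"]),1),np.round(s["torque"],2))
go([.602,-.001,.039],15.5)
p=eyes.camera("wrist"); cv2.imwrite("pics/w5.png",p["image"][:420,100:540,::-1])
```

```text
[-5.3  1.3  0.4] [-1.25 -0.41  0.24]
cur [0.6022 0.0025 0.0388] jaw 15.4 shift [-0.0168 -0.0055 -0.0008] turn [ 0.0006  0.0014 -0.0012] q [-0.75  0.6   0.88  1.75 -0.53  1.04  0.59] t 14.68 F [ 2.6 -4.8 -0.4] w 0.0498
```

View pics/w5.png

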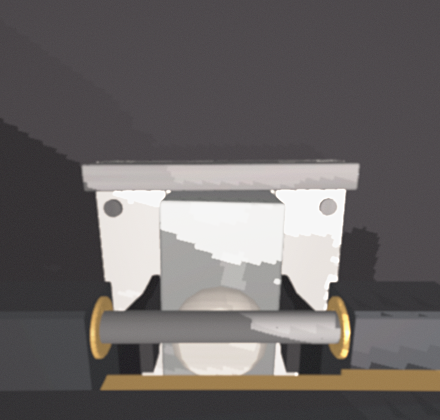

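The sledge sits against the stop: stop face at row 190, block front at row 200, and push-back of about 5 N with no further travel. It is centred (lips middle at 220, block middle at 221). I'll release it and rise.

Call:
play_rows(motion=[[0.005,0,0.005,0,0,0,100],[0.005,0,0.0,0,0,0,100],[0.005,0,0.0,0,0,0,100],[0.005,0,0,0,0,0,100],[0.005,0,0,0,0,0,100]])

```text
time: 15.35
ee_pos: [0.6013, 0.0056, 0.0381]
eef_rot: [0.605, 0.796, 0.0, -0.0]
ft_force: [-0.2, 0.5, 0.4]
width: 0.0857
```

Call:
play_rows(motion=[[0,0,-0.15,0,0,0,100],[0,0,-0.4,0,0,0,100],[0,0,-0.7,0,0,0,100],[0,0,-0.9,0,0,0,100],[0,0,-0.9,0,0,0,100]])

```text
time: 15.98
ee_pos: [0.6028, 0.0051, 0.2212]
eef_rot: [0.605, 0.796, 0.002, 0.002]
ft_force: [0.4, -1.1, -1.4]
width: 0.0868
```

Run:
```python
from h import *
P={n:eyes.camera(n) for n in("wrist","top","scene")}
for n,p in P.items():
    if n=="wrist":
        cv2.imwrite("pics/w6.png",p["image"][:,:,::-1]); np.savez("w6.npz",**{k:p[k] for k in("mtx","dist","R","t","image")})
    for d in eyes.landmark_of(p,"sledge_mid")[:1]: print(n,round(d["p"],2),d["xy"],np.round(plane(p,d["xy"],.044),4))
    for d in eyes.landmark_of(p,"cradle_mid")[:6]: print(n,"cr",round(d["p"],2),np.round(plane(p,d["xy"],.025),4))
print("pred spigot px",proj(P["wrist"],[[.6022,.0025,.08]]))
go([.424,.374,.2],15.5)
```

```text
top cr 0.98 [0.3982 0.5007 0.025 ]
top cr 0.75 [0.4257 0.3676 0.025 ]
top cr 0.67 [0.4621 0.2396 0.025 ]
top cr 0.57 [0.274  0.2968 0.025 ]
scene 0.66 [329.4, 261.4] [0.5955 0.0041 0.044 ]
scene cr 0.83 [0.4629 0.2369 0.025 ]
scene cr 0.68 [0.3846 0.523  0.025 ]
scene cr 0.65 [0.2859 0.3027 0.025 ]
scene cr 0.47 [0.4368 0.3606 0.025 ]
scene cr 0.23 [ 0.6715 -0.4554  0.025 ]
pred spigot px [[317.50817076 232.94777862]]
cur [0.6011 0.0054 0.2175] jaw 15.5 shift [ 2.0124 -0.3617  0.088 ] turn [-0.0006 -0.     -0.0003] q [-0.86  0.42  1.02  1.58 -0.36  1.35  0.47] t 16.43 F [-0.3  0.   0.3] w 0.0872
```

View pics/w6.png

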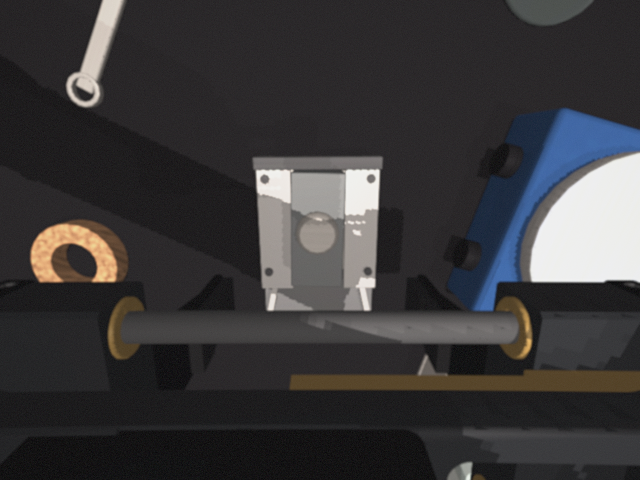

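Run:
```python
from trk import *
z=np.load("w6.npz"); w={k:z[k] for k in z}
v=[.6022,.0025,np.radians(105.4)]
print(proj(w,T2W(v,np.array([[55,0,68],[55,-25,68],[55,25,68],[55,0,42],[67,0,42],[-55,0,68],[-75,-28,27],[-75,28,27],[0,0,80]])/1000)))
im=w["image"][:,:,::-1]
cv2.imwrite("pics/w6c.png",cv2.resize(im[145:320,235:400],None,fx=3.4,fy=3.4,interpolation=cv2.INTER_CUBIC))
```

```text
[[317.47453439 169.98225772]
 [345.42755207 169.99305374]
 [289.49353434 169.95156422]
 [317.47030034 168.19880759]
 [317.46339334 155.37608619]
 [317.53069973 284.52289893]
 [342.77905848 287.04971527]
 [292.25278405 287.11596079]
 [317.50817076 232.94777862]]
```

View pics/w6c.png

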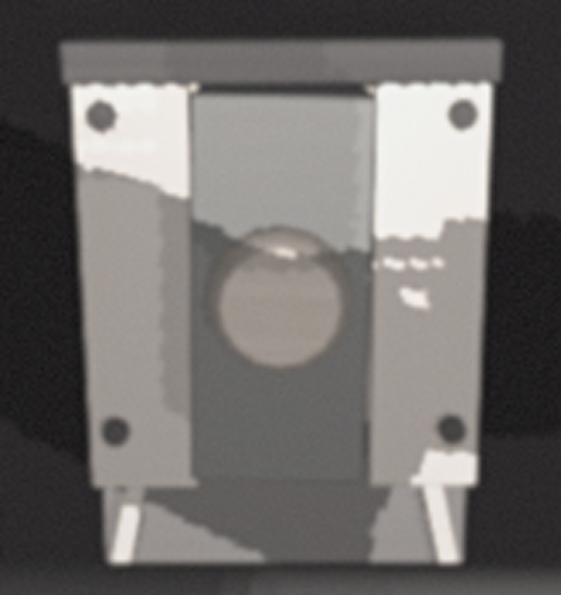

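The zoom confirms it: spigot disc at (317.4,234.7), block centred between the lips, and sledge within about 1.5 mm of home. Next I go to the cradle at the same relative height, so that the wrist-camera comparison cancels calibration bias.

Call:
play_rows(motion=[[1.0,-0.18,0.04,0,0,0,100],[1.0,-0.18,0.04,0,0,0,100],[1.0,-0.18,0.075,0,0,0,100],[1.0,-0.18,0.075,0,0,0,100]])

```text
time: 16.92
ee_pos: [0.5109, 0.1931, 0.2023]
eef_rot: [0.603, 0.798, -0.0, -0.001]
ft_force: [0.6, 0.3, 0.8]
width: 0.0871
```

Call:
play_rows(motion=[[1.0,-0.18,0.04,0,0,0,100],[1.0,-0.18,0.04,0,0,0,100],[1.0,-0.18,0.075,0,0,0,100],[1.0,-0.18,0.075,0,0,0,100],[1.0,-0.18,0.075,0,0,0,100]])

```text
time: 17.55
ee_pos: [0.4253, 0.3716, 0.1878]
eef_rot: [0.605, 0.796, -0.0, 0.0]
ft_force: [0.7, -0.4, 1.6]
width: 0.0874
```

Run:
```python
from h import *
p=eyes.camera("wrist"); np.savez("w7.npz",**{k:p[k] for k in("mtx","dist","R","t","image")})
im=p["image"][:,:,::-1]
ds=eyes.landmark_of(p,"cradle_mid"); print([(round(d["p"],2),np.round(d["xy"]),np.round(plane(p,d["xy"],.025),4)) for d in ds])
go([.424,.374,.1875],15.5)
for f,rr in(("w6",(16,24)),("w7",(24,55))):
    g=cv2.medianBlur(cv2.cvtColor(np.load(f+".npz")["image"],cv2.COLOR_RGB2GRAY),3)
    c=cv2.HoughCircles(g[:300],cv2.HOUGH_GRADIENT_ALT,1,4,param1=150,param2=.6,minRadius=rr[0],maxRadius=rr[1]); print(f,c)
cv2.imwrite("pics/w7.png",im)
```

```text
[(0.86, array([163., 250.]), array([0.2844, 0.3063, 0.025 ])), (0.69, array([326., 356.]), array([0.4698, 0.235 , 0.025 ])), (0.67, array([317., 224.]), array([0.4224, 0.372 , 0.025 ])), (0.62, array([332.,  62.]), array([0.3973, 0.5109, 0.025 ]))]
cur [0.4268 0.3696 0.1884] jaw 15.3 shift [ 0.0248 -0.0076  0.0046] turn [ 0.0004  0.0004 -0.0022] q [-1.58  0.31  0.95  1.71 -0.26  1.26 -0.3 ] t 17.65 F [1.1 0.1 0.4] w 0.0874
w6 [[[317.       234.        18.760971]
  [ 69.       261.        19.70869 ]
  [ 86.        85.        19.940918]
  [359.       271.        18.600016]]]
w7 [[[333.        48.        34.552467]
  [333.        55.        34.983402]
  [333.        48.        47.55774 ]
  [167.       249.        44.833668]
  [152.       258.        29.892378]
  [316.       219.        45.339706]
  [571.       223.        39.74695 ]
  [584.       227.        50.77859 ]
  [171.       265.        40.498283]
  [333.        55.        27.73797 ]
  [316.       219.        27.556326]
  [175.       252.        37.428364]
  [583.       216.        39.94624 ]
  [167.       249.        26.327143]
  [320.        82.        34.26646 ]]]
```

View pics/w7.png

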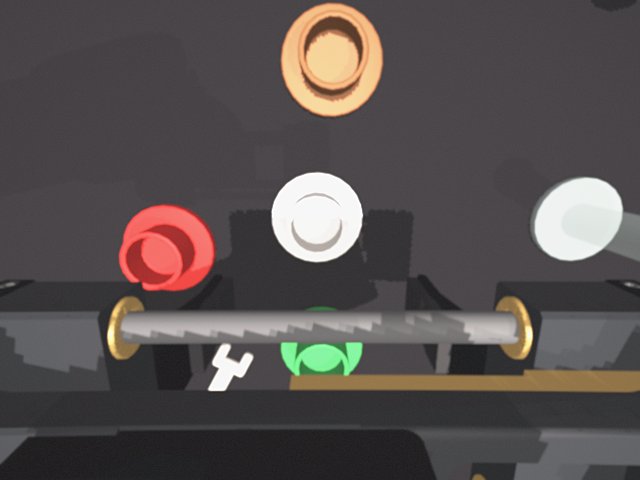

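The white cradle's flange is centred at about (316,217) with its cup at about (317,221). Brown, red and green decoys stand around it with clearance. I'll refine both centres.

Run:
```python
from trk import *
W={f:{k:v for k,v in np.load(f+".npz").items()} for f in("w6","w7")}
w=W["w7"]; g=w["image"].min(2)
m=(g>110).astype(np.uint8); cs=cv2.findContours(m,0,1)[0]
c=[c for c in cs if cv2.pointPolygonTest(c,(316.,219.),False)>=0][0]; e=cv2.fitEllipse(c); print("flange",e,plane(w,e[0],.012))
# model-fit of centre: contour points -> plane z=.012 circle
pts=np.array([plane(w,q.ravel(),.012)[:2] for q in c]); s=least_squares(lambda u:np.hypot(*(pts-u[:2]).T)-u[2],[.424,.372,.045],loss="soft_l1",f_scale=.001); print(s.x)
# radial-edge circle fit: gradient along rays, on a plane
def radial(w,c0,r0,z,win=.006):
    g=cv2.GaussianBlur(cv2.cvtColor(w["image"],cv2.COLOR_RGB2GRAY),(3,3),0).astype(np.float32)
    rs=np.linspace(r0-win,r0+win,49);P=[]
    for a in np.linspace(0,2*np.pi,72,endpoint=False):
        d=np.array([np.cos(a),np.sin(a)]);X=np.c_[c0+rs[:,None]*d,np.full(49,z)]
        q=proj(w,X).astype(np.float32);val=cv2.remap(g,q[:,0:1],q[:,1:2],cv2.INTER_LINEAR).ravel()
        k=np.argmax(np.abs(np.gradient(val)));P.append(c0+rs[k]*d)
    P=np.array(P);s=least_squares(lambda u:np.hypot(*(P-u[:2]).T)-u[2],[*c0,r0],loss="soft_l1",f_scale=.0005);return s.x,np.median(abs(s.fun))
for c0 in([.6026,.0011],[.6022,.003]): print("spigot",radial(W["w6"],np.array(c0),.0195,.080))
for z,r0 in((.012,.045),(.05,.028)): print("cradle",z,radial(w,s.x[:2],r0,z))
```

```text
flange ((316.54144287109375, 216.64749145507812), (89.5704345703125, 90.85438537597656), 95.2149658203125) [0.42084399 0.37608781 0.012     ]
[0.42128037 0.37453512 0.04523338]
spigot (array([0.60444058, 0.00310994, 0.01865666]), np.float64(0.0013756155101273138))
spigot (array([0.60415019, 0.00342343, 0.01873431]), np.float64(0.0016424971695869067))
cradle 0.012 (array([0.42132953, 0.37443716, 0.04531203]), np.float64(0.00013933316148878952))
cradle 0.05 (array([0.42195015, 0.37163005, 0.02960698]), np.float64(0.002745971189131273))
```

Call:
play_rows(motion=[[0.03,-0.02,0.2,0,0,0,100],[0.03,-0.02,0.4,0,0,0,100],[0.03,-0.02,0.4,0,0,0,100],[0.03,-0.02,0.4,0,0,0,100]])

```text
time: 18.15
ee_pos: [0.4214, 0.3757, 0.1099]
eef_rot: [0.606, 0.795, 0.001, 0.0]
ft_force: [0.6, 0.1, 0.5]
width: 0.087
```

Run:
```python
from h import *
for i in range(2):
    p=eyes.camera("wrist"); go([.4213,.3745,.022],15.4)
```

```text
cur [0.4213 0.3762 0.1101] jaw 15.4 shift [-0.009  -0.0033  0.4406] turn [ 0.0014 -0.0009 -0.0002] q [-1.54  0.4   0.9   1.8  -0.35  1.11 -0.26] t 18.2 F [-0.4  0.2 -0.4] w 0.0869
cur [0.4211 0.3766 0.1101] jaw 15.4 shift [-0.011  -0.0027  0.4404] turn [ 0.0014 -0.0011  0.0001] q [-1.54  0.4   0.9   1.8  -0.35  1.11 -0.26] t 18.25 F [-0.3  0.4 -0.5] w 0.087
```

```bash
cat >> trk.py <<'E'
def flange(w,zz,r0=.045,c0=(316.,219.)):
    g=w["image"].min(2); m=(g>110).astype(np.uint8)
    cs=[c for c in cv2.findContours(m,0,1)[0] if 1500<cv2.contourArea(c)<60000]
    c=min(cs,key=lambda c:np.hypot(*(c.reshape(-1,2).mean(0)-c0)))
    pts=np.array([plane(w,q.ravel(),zz)[:2] for q in c])
    s=least_squares(lambda u:np.hypot(*(pts-u[:2]).T)-u[2],[*pts.mean(0),r0],loss="soft_l1",f_scale=.0005)
    return s.x,np.median(abs(s.fun)),cv2.boundingRect(c)
E
python3 - <<'E'
from trk import *
w=eyes.camera("wrist"); print(flange(w,.012)); go([.4213,.3745,.022],15.4)
cv2.imwrite("pics/w8.png",w["image"][:,:,::-1])
E
```

```text
(array([0.42109744, 0.37465847, 0.04509228]), np.float64(0.00023483486934469666), (262, 187, 115, 114))
cur [0.4208 0.3768 0.1098] jaw 15.4 shift [-0.0123 -0.0015  0.4392] turn [ 0.0013 -0.0011  0.0004] q [-1.54  0.4   0.9   1.8  -0.35  1.11 -0.26] t 18.3 F [0.1 0.4 0.4] w 0.087
```

Call:
play_rows(motion=[[-0.009,0,0.2,0,0,0,100],[-0.009,0,0.35,0,0,0,100],[-0.009,0,0.42,0,0,0,100],[-0.009,0,0.435,0,0,0,100],[-0.009,0,0.435,0,0,0,100]], squeeze=20)

```text
time: 18.92
ee_pos: [0.4208, 0.3752, 0.0222]
eef_rot: [0.605, 0.796, 0.001, 0.0]
ft_force: [-0.4, -0.6, 0.5]
width: 0.0873
```

Call:
play_rows(motion=[[0,0,0,0,0,0,0],[0,0,0,0,0,0,0],[0,0,0,0,0,0,0],[0,0,0,0,0,0,0],[0,0,0,0,0,0,0]])

```text
time: 19.55
ee_pos: [0.4204, 0.3748, 0.0213]
eef_rot: [0.605, 0.796, 0.0, 0.0]
ft_force: [1.3, 0.9, 1.7]
width: 0.0559
```

Run:
```python
from h import *
go([.4211,.3747,.022],15.4); p=eyes.camera("wrist"); go([.4211,.3747,.022],15.4)
```

```text
cur [0.4204 0.3748 0.0213] jaw 15.5 shift [-0.0015  0.003  -0.0034] turn [ 0.0003 -0.0002  0.0008] q [-1.47  0.52  0.82  1.87 -0.46  0.95 -0.18] t 19.55 F [1.3 0.9 1.7] w 0.0559
cur [0.4204 0.3748 0.0213] jaw 15.5 shift [-0.0015  0.003  -0.0034] turn [ 0.0003 -0.0002  0.0008] q [-1.47  0.52  0.82  1.87 -0.46  0.95 -0.18] t 19.6 F [ 0.8 -0.6  1.7] w 0.0557
```

Call:
play_rows(motion=[[0,0,-0.05,0,0,0,0],[0,0,-0.25,0,0,0,0],[0,0,-0.5,0,0,0,0],[0,0,-0.75,0,0,0,0],[0,0,-0.8,0,0,0,0]])

```text
time: 20.23
ee_pos: [0.4213, 0.3752, 0.1842]
eef_rot: [0.606, 0.796, 0.002, -0.0]
ft_force: [0.2, 0.8, -5.2]
width: 0.0558
```

Call:
play_rows(motion=[[-0.25,0.05,0,0,0,0,0],[-0.5,0.1,0,0,0,0,0],[-0.75,0.14,0,0,0,0,0],[-1,0.19,0,0,0,0,0],[-1,0.19,0,0,0,0,0]])

```text
time: 20.85
ee_pos: [0.511, 0.1868, 0.1803]
eef_rot: [0.609, 0.794, -0.001, 0.0]
ft_force: [-0.2, 0.7, -4.6]
width: 0.0562
```

Call:
play_rows(motion=[[-0.25,0.05,0,0,0,0,0],[-0.5,0.1,0,0,0,0,0],[-0.75,0.14,0,0,0,0,0],[-1,0.19,0,0,0,0,0],[-1,0.19,0,0,0,0,0]])

```text
time: 21.48
ee_pos: [0.6, 0.0043, 0.18]
eef_rot: [0.608, 0.794, -0.002, 0.0]
ft_force: [0.1, -0.0, -4.5]
width: 0.0558
```

Call:
play_rows(motion=[[-0.02,0,0.1,0,0,0,0],[-0.04,0,0.2,0,0,0,0],[-0.04,0,0.25,0,0,0,0],[-0.04,0,0.25,0,0,0,0],[-0.04,0,0.25,0,0,0,0]])

```text
time: 22.1
ee_pos: [0.6026, 0.0021, 0.1316]
eef_rot: [0.605, 0.796, 0.0, 0.0]
ft_force: [0.1, -0.5, -4.9]
width: 0.0563
```

Run:
```python
from trk import *
p=eyes.camera("wrist"); P,R,s=pose()
print(flange(p,P[2]-.0215+.012,c0=(316,300))); cv2.imwrite("pics/w9.png",p["image"][:,:,::-1])
p=eyes.camera("wrist"); go([.6026,.0012,.104],15.4)
```

```text
(array([ 0.61422   , -0.03962139,  0.02538437]), np.float64(0.010424712026949483), (252, 342, 138, 34))
cur [0.6027 0.0019 0.1318] jaw 15.5 shift [-0.0034 -0.0018  0.139 ] turn [ 0.0007 -0.      0.001 ] q [-0.82  0.5   0.97  1.68 -0.44  1.2   0.53] t 22.2 F [-0.   0.  -5.1] w 0.0563
```

The viewer's picture limit is reached, so I continue by force feedback and numbers.

Call:
play_rows(motion=[[-0.003,-0.002,0.07,0,0,0,0],[-0.003,-0.002,0.11,0,0,0,0],[-0.003,-0.002,0.14,0,0,0,0],[-0.003,-0.002,0.14,0,0,0,0]])

```text
time: 22.7
ee_pos: [0.6018, 0.001, 0.1025]
eef_rot: [0.606, 0.796, -0.0, -0.0]
ft_force: [-0.0, -0.3, -4.8]
width: 0.0557
```

Call:
play_rows(motion=[[0,0,0.005,0,0,0,0],[0,0,0.01,0,0,0,0],[0,0,0.01,0,0,0,0]])

```text
time: 23.08
ee_pos: [0.6022, 0.0011, 0.1012]
eef_rot: [0.605, 0.796, 0.0, 0.0]
ft_force: [0.4, -0.2, -5.0]
width: 0.0557
```

Call:
play_rows(motion=[[0,0,0.005,0,0,0,0],[0,0,0.01,0,0,0,0],[0,0,0.01,0,0,0,0]])

```text
time: 23.45
ee_pos: [0.602, 0.0011, 0.099]
eef_rot: [0.606, 0.796, -0.0, -0.0]
ft_force: [0.5, -0.5, -5.2]
width: 0.0558
```

Run:
```python
from h import *
P,R,s=pose();print(np.round(R.inv().apply(s["ft_force"]),1),np.round(R.inv().apply(s["torque"]),2));go([.6026,.0012,.0895],15.4)
```

```text
[-0.6  0.4  5.2] [ 0.03 -0.07  0.04]
cur [0.602  0.0011 0.099 ] jaw 15.5 shift [-0.0001  0.0029  0.0476] turn [-0.0001 -0.0001  0.0008] q [-0.8   0.54  0.95  1.71 -0.47  1.14  0.56] t 23.45 F [ 0.5 -0.5 -5.2] w 0.0558
```

Call:
play_rows(motion=[[0,0,0.007,0,0,0,0],[0,0,0.015,0,0,0,0],[0,0,0.015,0,0,0,0]])

```text
time: 23.82
ee_pos: [0.602, 0.0011, 0.0959]
eef_rot: [0.605, 0.796, -0.0, -0.0]
ft_force: [0.6, -0.0, -4.5]
width: 0.0563
```

Call:
play_rows(motion=[[0,0,0.005,0,0,0,0],[0,0,0.01,0,0,0,0],[0,0,0.01,0,0,0,0]])

```text
time: 24.2
ee_pos: [0.6021, 0.0011, 0.094]
eef_rot: [0.605, 0.796, -0.0, -0.0]
ft_force: [-0.5, -0.6, -4.8]
width: 0.0561
```

Run:
```python
from h import *
P,R,s=pose();print(np.round(R.inv().apply(s["ft_force"]),1),np.round(R.inv().apply(s["torque"]),2));go([.6026,.0012,.0895],15.4)
```

```text
[-0.4 -0.6  4.8] [ 0.05 -0.09 -0.01]
cur [0.6021 0.0011 0.094 ] jaw 15.5 shift [-0.0004  0.0027  0.0226] turn [-0.0001 -0.0001  0.0008] q [-0.79  0.54  0.94  1.71 -0.48  1.14  0.56] t 24.2 F [-0.5 -0.6 -4.8] w 0.0561
```

The spigot is in the bore with no side force. I'll lower the rest in small steps until the weight transfers.

Call:
play_rows(motion=[[0,0,0.005,0,0,0,0],[0,0,0.01,0,0,0,0],[0,0,0.01,0,0,0,0]])

```text
time: 24.58
ee_pos: [0.602, 0.0011, 0.092]
eef_rot: [0.605, 0.796, -0.0, -0.0]
ft_force: [0.8, -0.4, -5.0]
width: 0.0559
```

Call:
play_rows(motion=[[0,0,0.005,0,0,0,0],[0,0,0.008,0,0,0,0],[0,0,0.008,0,0,0,0]])

```text
time: 24.95
ee_pos: [0.6021, 0.0011, 0.0905]
eef_rot: [0.605, 0.796, 0.0, -0.0]
ft_force: [-0.7, 0.1, -4.3]
width: 0.0555
```

Call:
play_rows(motion=[[0,0,0.004,0,0,0,0],[0,0,0.005,0,0,0,0],[0,0,0.005,0,0,0,0]])

```text
time: 25.32
ee_pos: [0.6022, 0.0011, 0.0896]
eef_rot: [0.605, 0.796, 0.0, 0.0]
ft_force: [-0.2, -0.9, -4.4]
width: 0.0559
```

Call:
play_rows(motion=[[0,0,0.003,0,0,0,0],[0,0,0.004,0,0,0,0],[0,0,0.004,0,0,0,0]])

```text
time: 25.7
ee_pos: [0.6022, 0.001, 0.0894]
eef_rot: [0.606, 0.796, 0.0, -0.0]
ft_force: [-3.9, 0.6, 5.9]
width: 0.0559
```

Call:
play_rows(motion=[[0,0,0.003,0,0,0,0],[0,0,0.003,0,0,0,0],[0,0,0.003,0,0,0,0]])

```text
time: 26.08
ee_pos: [0.6022, 0.001, 0.0893]
eef_rot: [0.606, 0.796, 0.0, -0.0]
ft_force: [-6.6, 1.1, 12.1]
width: 0.0559
```

Weight transferred at TCP z 0.0893 (0.0895 expected), so it is seated. I'll relieve the press, release and retreat.

Call:
play_rows(motion=[[0,0,-0.004,0,0,0,0],[0,0,-0.004,0,0,0,100],[0,0,-0.004,0,0,0,100],[0,0,-0.004,0,0,0,100],[0,0,-0.004,0,0,0,100]])

```text
time: 26.7
ee_pos: [0.6022, 0.0011, 0.0889]
eef_rot: [0.605, 0.796, 0.0, 0.0]
ft_force: [-0.6, -0.0, 0.4]
width: 0.0843
```

Call:
play_rows(motion=[[0,0,-0.05,0,0,0,100],[0,0,-0.2,0,0,0,100],[0,0,-0.45,0,0,0,100],[0,0,-0.65,0,0,0,100],[0,0,-0.65,0,0,0,100]])

```text
time: 27.32
ee_pos: [0.6037, 0.0006, 0.2226]
eef_rot: [0.606, 0.796, 0.002, 0.002]
ft_force: [-0.1, 0.3, -1.0]
width: 0.087
```

Run:
```python
from trk import *
p=eyes.camera("wrist"); p=eyes.camera("wrist"); go([.602,.001,.22],15.4)
print("cradle flange",flange(p,.080,c0=(317,225)))
for n in("scene","top"):
    q=eyes.camera(n)
    for l,z in(("cradle_mid",.093),("sledge_mid",.044),("beaker",0),("flask",0),("reagent",0),("measure",0)):
        print(n,l,[(round(d["p"],2),np.round(plane(q,d["xy"],z)[:2],3)) for d in eyes.landmark_of(q,l)[:5 if l=="cradle_mid" else 1]])
```

```text
cur [0.6021 0.0011 0.2191] jaw 15.5 shift [-0.0005 -0.0007 -0.0043] turn [ 0.0004 -0.0002  0.0008] q [-0.86  0.42  1.03  1.57 -0.37  1.36  0.48] t 27.43 F [-0.3  0.8 -0.3] w 0.087
cradle flange (array([ 0.60340038, -0.00454086,  0.06448768]), np.float64(0.008979793415597397), (257, 164, 125, 147))
scene cradle_mid [(0.81, array([0.433, 0.44 ])), (0.69, array([ 0.61 , -0.002])), (0.63, array([0.339, 0.211])), (0.57, array([0.507, 0.169]))]
scene sledge_mid [(0.59, array([ 0.599, -0.002]))]
scene beaker [(0.75, array([ 0.706, -0.307]))]
scene flask [(0.67, array([0.752, 0.279]))]
scene reagent [(0.55, array([ 0.666, -0.445]))]
scene measure [(0.6, array([0.673, 0.438]))]
top cradle_mid [(0.82, array([0.288, 0.286])), (0.79, array([0.402, 0.485])), (0.68, array([0.451, 0.228]))]
top sledge_mid []
top beaker [(0.89, array([ 0.707, -0.31 ]))]
top flask [(0.58, array([0.747, 0.284]))]
top reagent [(0.91, array([ 0.665, -0.441]))]
top measure [(0.64, array([0.68 , 0.441]))]
```

Run:
```python
from trk import *
p=eyes.camera("wrist"); g=cv2.medianBlur(cv2.cvtColor(p["image"],cv2.COLOR_RGB2GRAY),3)
c=cv2.HoughCircles(g[:300],cv2.HOUGH_GRADIENT_ALT,1,4,param1=120,param2=.5,minRadius=20,maxRadius=60)
for x,y,rr in (c[0] if c is not None else []):
    if 270<x<360:
        print(x,y,rr,[(z,np.round(plane(p,(x,y),z)[:2],4),round(float(np.linalg.norm(plane(p,(x+rr,y),z)-plane(p,(x,y),z))),4)) for z in(.08,.118)])
```

```text
318.0 233.0 28.676632 [(0.08, array([ 0.6011, -0.0011]), 0.0257), (0.118, array([0.5987, 0.008 ]), 0.0225)]
318.0 233.0 49.201916 [(0.08, array([ 0.6011, -0.0011]), 0.0441), (0.118, array([0.5987, 0.008 ]), 0.0385)]
326.0 209.0 54.452454 [(0.08, array([0.6021, 0.0218]), 0.0479), (0.118, array([0.5996, 0.028 ]), 0.0418)]
334.0 243.0 45.73801 [(0.08, array([ 0.6175, -0.0062]), 0.0413), (0.118, array([0.6131, 0.0036]), 0.0361)]
334.0 243.0 33.541245 [(0.08, array([ 0.6175, -0.0062]), 0.0303), (0.118, array([0.6131, 0.0036]), 0.0265)]
304.0 211.0 53.865814 [(0.08, array([0.5839, 0.0149]), 0.0475), (0.118, array([0.5837, 0.022 ]), 0.0415)]
299.0 223.0 49.741886 [(0.08, array([0.5824, 0.0032]), 0.0443), (0.118, array([0.5824, 0.0118]), 0.0387)]
327.0 254.0 52.542534 [(0.08, array([ 0.6143, -0.0179]), 0.0479), (0.118, array([ 0.6102, -0.0067]), 0.0418)]
318.0 195.0 31.292696 [(0.08, array([0.5921, 0.0317]), 0.0272), (0.118, array([0.5908, 0.0368]), 0.0238)]
284.0 194.0 28.424944 [(0.08, array([0.5633, 0.0247]), 0.0247), (0.118, array([0.5657, 0.0306]), 0.0216)]
327.0 254.0 25.22905 [(0.08, array([ 0.6143, -0.0179]), 0.023), (0.118, array([ 0.6102, -0.0067]), 0.0201)]
```

```bash
python3 -c "
from bench import r,job
job.close_job(); print(r.read_state()['time'])"
```

```text
the job is handed in; nothing more can be done
the job is handed in; nothing more can be done
```

I slid the sledge under the lips and home against the stop, set the plain aluminium cradle over its spigot, let go and handed the job in at about 28 s. No verdict is reported, so these are my own last checks.

- **Sledge:** The stop pushed back with about 5 N and the sledge went no further. In the wrist picture it sits about 1.5 mm short of its nominal home position and centred between the lips. I could not measure it again once the cradle covered it.
- **Cradle:** It went over the spigot without contact. The pad weight moved off the gripper at TCP z 0.0893 m, against 0.0895 m expected for a seated cradle. The wrist force then rose to about 12 N before I backed off and released. A circle fit afterwards put the flange about 2.7 mm from the expected spigot position, within that rough fit's error.
- **Glassware:** All four pieces were found within about 10 mm of where they were first measured, which is the detector's scatter.

Two checks failed or were unavailable:
- My contour fit of the seated flange was useless, because the white lips merged with it.
- The 12-picture limit was reached before the cradle went on, so I judged the placing by forces and numbers, without looking at a final picture.

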